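# Take a carving gouge out of its guarded stand and hold it level

## Robot

A 6-joint arm with a two-finger parallel gripper is mounted at the origin on a cart in front of the work surface, level with it; the furniture and walls round the work are solid. World frame = base frame: x ahead of the robot, y to its left, z up, the work surface at z = 0. Lengths are in m, angles in rad, forces in N, time in s.
With the tool pointing down it reaches from about 0.35 to 0.85 m from the base axis. Payload 8.1 kg.
Tool frame: the origin (TCP) lies on the centre line of the jaws, within the pads' length; the fingertips stand robot.tip_extent ahead of it and the grasp point (between the pads) lies 11 mm behind it (robot.tip_extent is the distance from the TCP to the fingertips, in m); y points along the fingers, z is the direction in which the jaws open and shut, and the axes are right-handed (so a half turn about y gives the same grasp; the last joint's range is limited). The gripper opens to 93 mm and grips with 3 to 60 N. Pads are 15 mm wide; open, the fingers measure 128 mm over their backs; the gripper's body (75 mm by 188 mm) begins 65 mm behind the grasp point.
Start: joints at [-1.401, 0.13, 1.488, -0, 1.523, -0.085], TCP at [0.151, -0.581, 0.227] pointing down, gripper open.
Joint ranges: [-2.96, 2.96], [-0.89, 2.26], [0.02, 2.5], [-1.34, 4.48], [0, 2.73], [-2.66, 2.66]. Speed limits (rad/s): [2.39, 2.39, 2.79, 3.14, 3.14, 3.14].

## Interface

Orientations are given as a rotation vector (axis times angle).
In Python, from plant import monitor, optics, robot gives the robot as it stands.
- The arm moves only by the shell command python3 -m inch 'ROWS' [OPENING] [FORCE]. ROWS is JSON, a list that holds one entry, the list of rows, each a list of 6 numbers: the shift along the tool's x, y, z in mm, then the turn, a rotation vector about the tool's x, y, z in rad. A call has 1 to 8 rows; each row shifts and turns the commanded pose from where the row before left it, along the tool's axes as they then stand; what a row does not reach is not made up. A row lasts 1/8 s, in which the tool goes at most 62.5 mm and 10.7 degrees, less where a joint would pass 70% of its speed; a pose out of reach is approached as far as the arm can. A call is refused whole if a number of a shift passes 62.5 or a number of a turn 0.188, either way. A call with a gripper value outside its range is refused whole. OPENING is the finger opening in mm, from 0 to 93, set as the call begins (- or left out, the last holds). The fingers move at their own pace and stop on an object; FORCE is the grip in N (left out, the last holds). Time passes only in rows, so rows that do not move let the fingers close. It gives the time, the measured TCP pose, the force and the opening at its end, in the units of the state.
- monitor.read_state(): the state, without advancing time (a new reading comes with each control period).
- optics.read_camera(name): name is "scene" or "top" or "wrist"; returns a dict with "image" (400x640x3 uint8, blue, green, red), "fx", "fy", "cx", "cy" (pixels), "rvec" (rotation vector, rad) and "tvec" (3), from world to camera coordinates, as OpenCV has them. Camera axes: x right, y down, z forward; pixel columns grow to the right and rows downward; lengths in m; the calibration is good to about 2 mm. A picture is of the moment at which its call begins. There is no depth.
- robot.close_job(): hands the job in, once; it reports no verdict.
The state is a dict: "t": time; "q": joint angles; "dq": joint speeds; "joint_torque": joint torques, N m; "tool_pos": TCP position; "orientation": TCP orientation; "force": force on the tool from outside, world axes, zero at the start; "wrist_torque": the same for the moment, N m; "opening": finger opening in m.
Only numpy, scipy, OpenCV 4.12 (cv2) and the standard library are available. Lean on these libraries where they do the work, as an engineer would, in place of code of your own. Each camera call takes 0.05 s, during which the arm holds its last target.

## Task

The dark-handled carving gouge stands slanted, edge down, in its wooden stand under a hinged clear guard. Swing the guard, which has a red grip peg on its side, right over and lower it gently onto its stop post without slamming it, then draw the gouge out of its socket, turn it level and hold it still, 20 to 35 cm above the bench, so that its edge can be inspected. Finish while still holding it there, with the guard left open and the loose wax tin, dark offcut and maple strip left undisturbed.

Things in the scene. Friction and masses are not known exactly. Their poses are not given: they have to be found in the camera images.
- stand: Fixed wooden tool stand: foot 90 x 185 x 12 mm, slanted block on it with one square socket (14 x 14 mm, 78 mm deep along its slant), a 14 mm stop post at the -y end of the foot, about 135 mm tall. Origin: on the bench under the slanted block's centre; the foot reaches from y = -115 to +70 mm and x = -45 to +45 mm of it. z up; the socket slants in the stand's y-z plane, its axis running out of the mouth along (0, 0.643, 0.766), 50 degrees above level toward +y.
- mouth (a point): Middle of the socket's mouth in the top of the slanted block, 97 mm above the bench.
- hinge (a point): Middle of the guard's hinge axis, which runs along the stand's x axis, 114 mm above the bench.
- guard (a joint): Guard angle in rad: 0 closed (panel parallel to the gouge, above it, 50 degrees above level toward the stand's +y), 1.9 fully open on the stop post (leaning toward the stand's -y, 21 degrees above level). It swings up and over about the stand's x axis. A friction hinge: it stays where it is left; 1 to 2 N at the peg moves it. It counts as slammed if it turns faster than 1.2 rad/s in the last 0.3 rad before the stop. Starts closed or up to 0.25 rad ajar.
- guard_peg (a point): Middle of the red round grip peg (12 mm thick, 44 mm long and an 18 mm ball at its end) that sticks out level from the free end of the guard toward the stand's -x, parallel to the hinge, 135 mm from the hinge axis and 54 mm to its -x side (the point lies 22 mm outside the guard frame's edge). The guard is a clear panel in an aluminium frame, 63 mm wide, 144 mm long from the hinge, with a lip turned down 25 mm over the end of the gouge's handle.
- gouge: The gouge, 202 mm long, 0.1 kg (may vary by a third). Its y axis runs along it toward the handle's end, its x axis is parallel to the stand's x axis in the socket. Origin: mid-length, 13 mm below the centre line. It starts seated in the socket, tip down, blade in by about 77 mm; it has a little play and leans 48 to 50 degrees above level.
- gouge_handle (a point): Centre of the gouge's dark turned handle, on its centre line, where to grasp it: the handle is 26 mm thick at most and 105 mm long, this point lies 49 mm from its lower and 56 mm from its upper end and about 69 mm beyond the socket's mouth. Axes as the gouge.
- gouge_tip (a point): Cutting tip of the gouge, at the end of its 97 mm steel blade (about 12 mm thick), 146 mm from gouge_handle toward -y of the gouge.
- tin: Bystander: round yellow wax tin, 74 mm across, 32 mm tall, loose on the bench just right of the stand (a like tin far right by the vice is not meant). Origin: centre of its underside.
- offcut: Bystander: dark rectangular wood offcut, 45 x 70 mm, 32 mm tall, loose near the left end of the bench. Origin: centre of its underside.
- strip: Bystander: pale maple strip, 170 x 24 x 12 mm, loose on the bench left of the stand. Origin: centre of its underside.

How it is judged:
On the way, in this order (a step that is already met when the one before it is completed fails the run):
1. the guard rests open on its stop post, the gouge still in its socket (value of joint guard above 1.8 rad and velocity of joint guard below 0.3 rad/s and distance between gouge_tip and mouth below 0.095 m and height (world z) of gouge_tip below 0.06 m), for 0.2 s.
2. the gouge, in the gripper, has been drawn right out of the socket (height (world z) of gouge_tip above 0.115 m and contact force between the fingers and gouge above 1 N and contact force between gouge and stand below 0.2 N and value of joint guard above 1.75 rad), for 0.1 s.
At the end, for the whole second after the job is handed in: The gripper holds the gouge still and within 0.2 rad (11 degrees) of level, its handle's centre 190 to 370 mm above the bench and its tip above 165 mm, touching nothing of the stand; the guard is still open (angle over 1.75 rad); wax tin, offcut and strip are within 20 mm of where they stood (contact force between the fingers and gouge above 1 N and contact force between gouge and stand below 0.1 N and value of joint guard above 1.75 rad and angle between gouge's own y axis and vertical between 1.371 and 1.771 rad and height (world z) of gouge_handle between 0.19 and 0.37 m and height (world z) of gouge_tip above 0.165 m and linear speed of gouge below 0.03 m/s and angular speed of gouge below 0.15 rad/s and distance of each of tin, offcut, strip from where it was at the start of the episode below 0.02 m); the arm keeps its last pose, push and grip.
It fails at once if the guard is slammed: it turns faster than 1.2 rad/s in the last 0.3 rad before its stop (value of joint guard above 1.6 rad and velocity of joint guard above 1.2 rad/s).
It fails at once if the wax tin is pushed more than 30 mm (distance of tin from where it was at the start of the episode above 0.03 m).
It fails at once if the dark offcut is pushed more than 30 mm (distance of offcut from where it was at the start of the episode above 0.03 m).
It fails at once if the maple strip is pushed more than 30 mm (distance of strip from where it was at the start of the episode above 0.03 m).
It also fails if it takes over 58 s, if anything falls off the work surface, if the arm or the gripper's body presses on something with over 40 N, if the wrist force passes 120 N, or if a joint passes its speed limit or range.

## Working session

There is one attempt and no reset: what is moved stays moved. The work goes in short steps, Python scripts to look and compute and a shell command to move; the robot and the scene stay as the last step left them, time stands still between calls to the robot, and variables do not carry over. Pictures are saved under pics/ and viewed, and the job is handed in when it is done.

```bash
ls; mkdir -p pics; python3 - <<'E'
from plant import monitor, optics, robot
import cv2
print(monitor.read_state(), robot.tip_extent)
for n in ("scene","top","wrist"):
    c=optics.read_camera(n); cv2.imwrite(f"pics/{n}0.png",c["image"]); print(n,c["fx"],c["fy"],c["cx"],c["cy"],c["rvec"],c["tvec"])
E
```

```text
pics
{'t': 0.0, 'q': array([-1.40142707e+00,  1.31151433e-01,  1.48928400e+00,  8.08283416e-06,
        1.52296914e+00, -8.53597642e-02]), 'dq': array([-6.34648953e-04, -7.00093420e-04,  2.40992784e-05, -1.57620814e-04,
       -8.62799391e-04, -1.93207999e-05]), 'joint_torque': array([-8.16250249e-04, -5.59844685e+01, -4.91764319e+01,  7.67007843e-02,
        3.53696581e-02, -1.50082792e-04]), 'tool_pos': array([ 0.15114517, -0.58008488,  0.22559064]), 'orientation': array([-0.26716682,  2.08764887, -2.08384145]), 'force': array([0.39509259, 0.30621587, 0.51779633]), 'wrist_torque': array([ 0.02988675, -0.02751041,  0.03330265]), 'opening': 0.09290335152283984} 0.008
scene 435.05094999229283 435.05094999229283 318.4762490254815 195.1812411045598 [ 0.93760838 -2.41557561  1.13406636] [0.41893547 0.32554353 0.95072604]
top 500.9334003434868 500.9334003434868 322.7838663074517 210.206712685071 [ 2.11180395 -2.14125502  0.15537121] [0.06773468 0.56314353 1.59965841]
wrist 294.9589890962608 294.9589890962608 323.56715481511503 198.64846823004655 [-2.29956771  1.7759402   0.25620972] [-0.59894833 -0.03307357  0.39044045]
```

View pics/scene0.png

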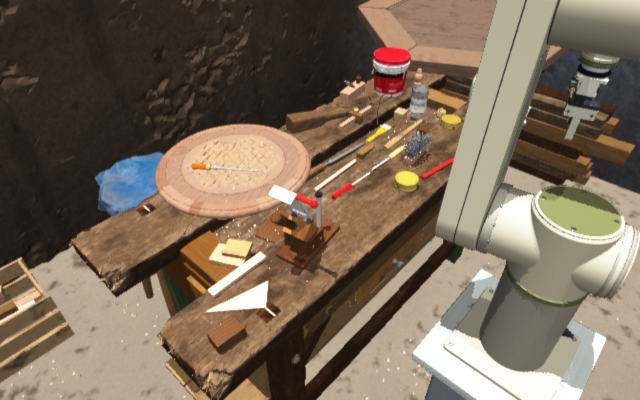

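View pics/top0.png

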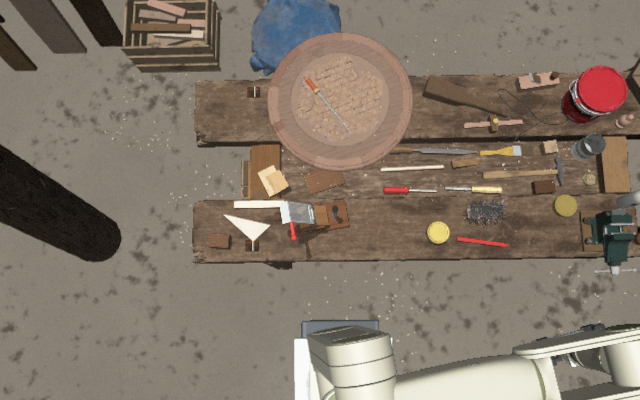

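View pics/wrist0.png

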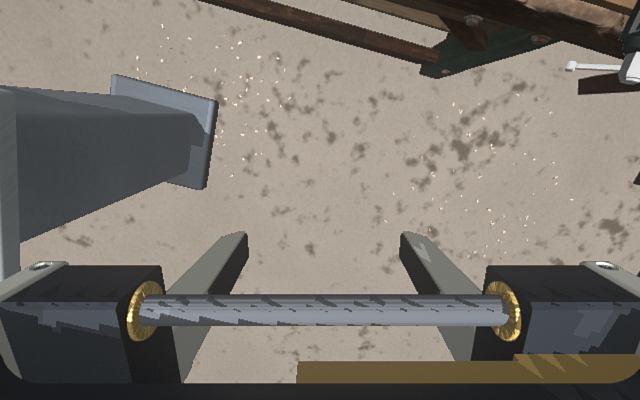

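```bash
python3 - <<'E'
import cv2
a=cv2.imread('pics/top0.png')[190:260,200:380]; cv2.imwrite('pics/topc.png',cv2.resize(a,None,fx=4.4,fy=4.4,interpolation=cv2.INTER_CUBIC))
a=cv2.imread('pics/scene0.png')[170:280,230:390]; cv2.imwrite('pics/scc.png',cv2.resize(a,None,fx=5,fy=5,interpolation=cv2.INTER_CUBIC))
E
```

```text
(no output)
```

View pics/topc.png

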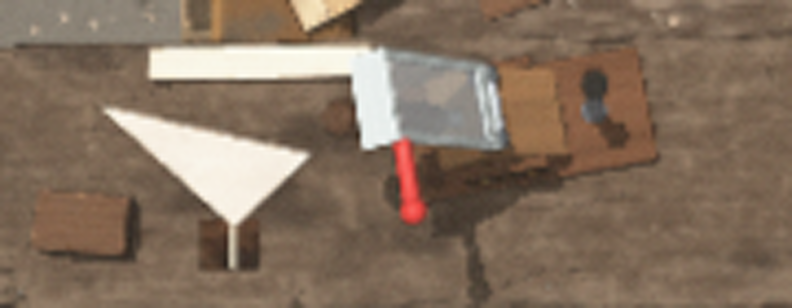

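View pics/scc.png

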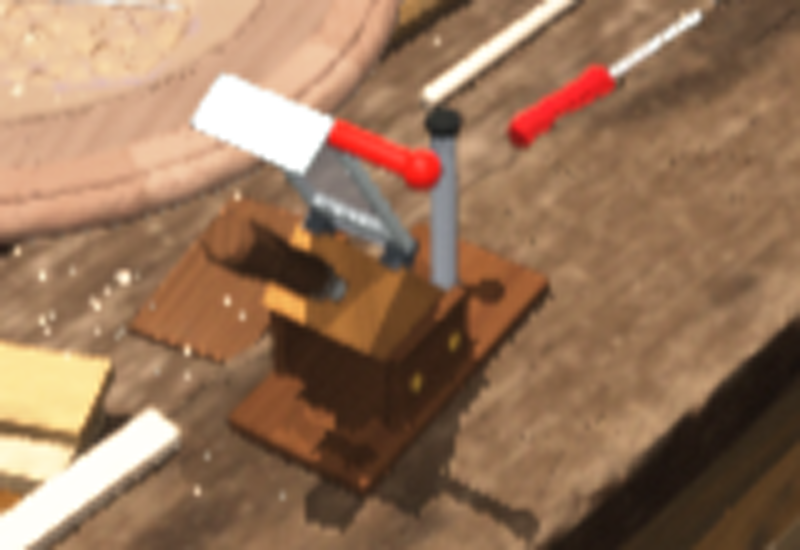

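```bash
cat > h.py <<'E'
import numpy as np, cv2
from plant import monitor, optics, robot
def cam(n):
    c=optics.read_camera(n); c['R']=cv2.Rodrigues(np.array(c['rvec']))[0]; c['K']=np.array([[c['fx'],0,c['cx']],[0,c['fy'],c['cy']],[0,0,1]]); c['C']=-c['R'].T@np.array(c['tvec']); return c
def ray(c,p): 
    d=c['R'].T@np.linalg.solve(c['K'],[p[0],p[1],1.]); return c['C'],d/np.linalg.norm(d)
def plane(c,p,z):
    o,d=ray(c,p); return o+d*(z-o[2])/d[2]
def tri(a,pa,b,pb):
    o1,d1=ray(a,pa);o2,d2=ray(b,pb); A=np.c_[d1,-d2]; s=np.linalg.lstsq(A,o2-o1,rcond=None)[0]
    x,y=o1+d1*s[0],o2+d2*s[1]; return (x+y)/2,np.linalg.norm(x-y)
def proj(c,P): 
    return cv2.projectPoints(np.array(P,float).reshape(-1,3),np.array(c['rvec']),np.array(c['tvec']),c['K'],None)[0].reshape(-1,2)
def Rt(): return cv2.Rodrigues(monitor.read_state()['orientation'])[0]
E
python3 - <<'E'
from h import *
np.set_printoptions(precision=4,suppress=True)
t=cam('top');s=cam('scene')
T=lambda x,y:(x/4.4+200-.4,y/4.4+190-.4)
S=lambda x,y:(x/5+230-.4,y/5+170-.4)
print('foot corners top',[plane(t,T(*p),.012) for p in [(635,47),(658,157)]])
print('foot corners scene',[plane(s,S(*p),.012) for p in [(230,420),(365,490),(548,285)]])
print('ball',tri(t,T(412,211),s,S(422,168)))
print('pegbase',tri(t,T(403,142),s,S(333,135)))
print('post',tri(t,T(594,80),s,S(443,120)), plane(t,T(594,78),.137))
print('tin',plane(t,(438.5,232),.032))
print(t['C'],s['C'])
E
```

```text
foot corners top [array([ 0.6027, -0.011 ,  0.012 ]), array([ 0.5175, -0.0268,  0.012 ])]
foot corners scene [array([0.5659, 0.1693, 0.012 ]), array([0.48 , 0.156, 0.012]), array([ 0.5088, -0.021 ,  0.012 ])]
ball (array([0.4528, 0.1418, 0.2348]), np.float64(0.003251756892972854))
pegbase (array([0.5   , 0.1485, 0.2312]), np.float64(0.001131524596260422))
post (array([0.5546, 0.0197, 0.1319]), np.float64(0.0058475708085801775)) [0.5576 0.0215 0.137 ]
tin [ 0.4882 -0.3184  0.032 ]
[0.2934 0.0304 1.6714] [-0.0483  0.6677  0.8586]
```

```bash
python3 - <<'E'
from h import *
np.set_printoptions(precision=4,suppress=True)
t=cam('top');s=cam('scene')
T=lambda x,y:(x/4.4+200-.4,y/4.4+190-.4)
S=lambda x,y:(x/5+230-.4,y/5+170-.4)
yaw=np.radians(9.2);ex=np.array([np.cos(yaw),np.sin(yaw),0]);ey=np.array([-ex[1],ex[0],0]);O=np.array([.537,.0948,0])
L=lambda P:np.array([(P-O)@ex,(P-O)@ey,P[2]])
print('R\n',Rt())
print('post base',L(plane(s,S(445,287),.012)),L(plane(t,T(594,80),.135)))
for a,b in [((490,62),(322,218)),((505,147),(397,255))]:
    p,e=tri(t,T(*a),s,S(*b)); print('hinge',L(p),e, L(plane(t,T(*a),.118)),L(plane(s,S(*b),.114)))
print('mouth~',L(plane(s,S(338,288),.097)))
print('ball',L(tri(t,T(412,211),s,S(422,168))[0]))
print('handle end',[L(plane(s,S(228,246),z)) for z in(.18,.193,.20)])
E
```

```text
R
 [[-0.9677 -0.0001  0.2521]
 [-0.2521  0.0004 -0.9677]
 [-0.     -1.     -0.0004]]
post base [ 0.0012 -0.0769  0.012 ] [ 0.0075 -0.0755  0.135 ]
hinge [ 0.036  -0.0067  0.1007] 0.007890802029394002 [ 0.0363 -0.005   0.118 ] [0.023  0.0037 0.114 ]
hinge [-0.0216 -0.0037  0.1046] 0.005810369439919149 [-0.0262 -0.0052  0.118 ] [-0.0247  0.0056  0.114 ]
mouth~ [-0.003   0.0271  0.097 ]
ball [-0.0756  0.0598  0.2348]
handle end [array([0.0028, 0.101 , 0.18  ]), array([-0.0065,  0.1116,  0.193 ]), array([-0.0116,  0.1174,  0.2   ])]
```

```bash
python3 -m inch '[[[0,-50,0,0,0.047,0],[0,-50,0,0,0.047,0],[-27,0,-41,0,0,0],[-27,0,-41,0,0,0],[-27,0,-41,0,0,0],[-27,0,-41,0,0,0],[-27,0,-41,0,0,0],[-27,0,-41,0,0,0]]]' 50 20
python3 -m inch '[[[-27,0,-41,0,0,0],[-27,0,-41,0,0,0],[-27,0,-41,0,0,0],[-27,0,-41,0,0,0],[-27,0,-41,0,0,0],[-27,0,-41,0,0,0],[0,0,0,0,0,0]]]'
```

```text
t: 1.35
tool_pos: [0.2722, -0.3104, 0.3268]
orientation: [-0.171, 2.137, -2.138]
force: [0.1, 0.6, 0.4]
opening: 0.0502
t: 2.22
tool_pos: [0.3929, -0.0404, 0.3266]
orientation: [-0.178, 2.135, -2.134]
force: [-0.4, -0.3, -0.6]
opening: 0.0499
```

```bash
python3 -m inch '[[[-27,0,-42,0,0,0],[-27,0,-42,0,0,0],[-27,0,-42,0,0,0],[-29,0,-44,0,0,0],[0,0,0,0,0,0]]]'
python3 - <<'E'
from h import *
print(monitor.read_state()['q'])
for n in ("scene","wrist","top"):
    c=cam(n); cv2.imwrite(f"pics/{n}1.png",c["image"])
a=cv2.imread('pics/scene1.png')[130:280,200:420]; cv2.imwrite('pics/scc1.png',cv2.resize(a,None,fx=3.6,fy=3.6,interpolation=cv2.INTER_CUBIC))
E
```

```text
t: 2.85
tool_pos: [0.4741, 0.1437, 0.3257]
orientation: [-0.177, 2.137, -2.137]
force: [0.3, -0.2, -0.5]
opening: 0.0501
[ 1.90606377e-01 -1.72238419e-01  1.60807129e+00  3.19707329e-04
  1.70748794e+00  1.59793760e+00]
```

View pics/scc1.png

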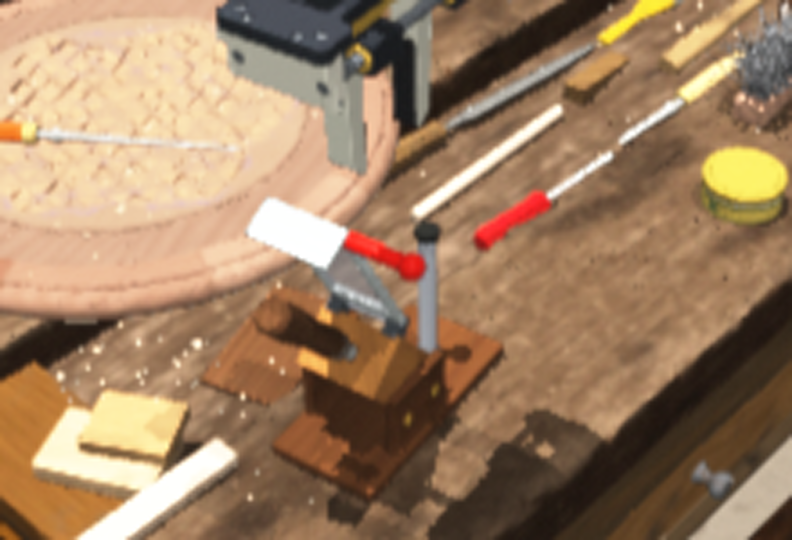

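View pics/wrist1.png

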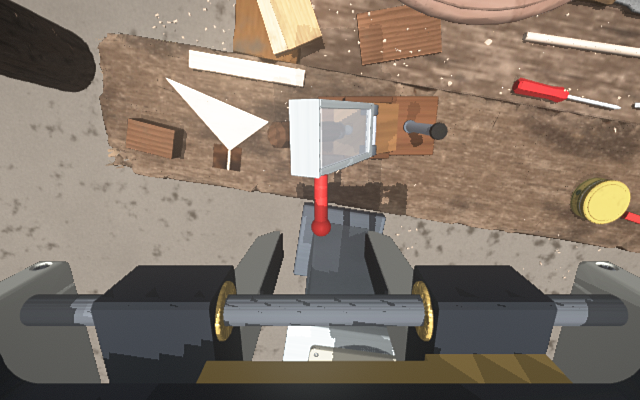

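```bash
python3 - <<'E'
from h import *
np.set_printoptions(precision=4,suppress=True)
t=cam('top');s=cam('scene');w=cam('wrist')
yaw=np.radians(9.2);ex=np.array([np.cos(yaw),np.sin(yaw),0]);ey=np.array([-ex[1],ex[0],0]);O=np.array([.537,.0948,0])
L=lambda P:np.array([(P-O)@ex,(P-O)@ey,P[2]])
hsv=cv2.cvtColor(w['image'],cv2.COLOR_BGR2HSV)
m=((hsv[...,0]<6)|(hsv[...,0]>174))&(hsv[...,1]>180)&(hsv[...,2]>90); m[:,:290]=0;m[:,350:]=0;m[:150]=0
ys,xs=np.nonzero(m); print(ys.min(),ys.max(),[ (y,xs[ys==y].mean(),(ys==y).sum()) for y in range(ys.min(),ys.max()+1,6)])
for n,pw,ps in [('ball',(321.3,227),(314.2,203.7)),('base',(321,176),(296.2,196.6))]:
    p,e=tri(w,pw,s,ps); print(n,p,L(p),e)
print('post wrist',L(plane(w,(438,130),.135)))
print(L(monitor.read_state()['tool_pos']))
E
```

```text
175 234 [(175, np.float64(323.5), np.int64(2)), (181, np.float64(nan), np.int64(0)), (187, np.float64(nan), np.int64(0)), (193, np.float64(323.0), np.int64(1)), (199, np.float64(317.6666666666667), np.int64(3)), (205, np.float64(322.0), np.int64(3)), (211, np.float64(nan), np.int64(0)), (217, np.float64(314.0), np.int64(1)), (223, np.float64(nan), np.int64(0)), (229, np.float64(318.5), np.int64(6))]
ball [0.4513 0.1399 0.2328] [-0.0774  0.0582  0.2328] 0.0007210704092156326
base [0.4984 0.148  0.2319] [-0.0296  0.0587  0.2319] 0.0018033335183663577
post wrist [ 0.0034 -0.0767  0.135 ]
[-0.0551  0.0557  0.327 ]<stdin>:8: RuntimeWarning: Mean of empty slice.
  ret = ret.dtype.type(ret / rcount)
```

```bash
python3 -m inch '[[[0,25,-3,0,0,0],[0,25,0,0,0,0],[0,25,0,0,0,0],[0,15,0,0,0,0],[0,12,0,0,0,0],[0,0,0,0,0,0]]]'
python3 - <<'E'
from h import *
for n in ("scene","wrist"):
    c=cam(n); cv2.imwrite(f"pics/{n}2.png",c["image"])
a=cv2.imread('pics/scene2.png')[150:250,220:380]; cv2.imwrite('pics/scc2.png',cv2.resize(a,None,fx=4,fy=4,interpolation=cv2.INTER_CUBIC))
A=np.radians(np.r_[np.arange(63.5,144,4),np.arange(145.5,162,2)])
y=135*np.cos(A);z=135*np.sin(A)
for a,dy,dz in zip(np.degrees(A[1:]),np.diff(y),np.diff(z)): print(round(a,1),'[0,%.1f,%.1f]'%(-dz,-dy))
E
```

```text
t: 3.9
tool_pos: [0.4729, 0.145, 0.2242]
orientation: [-0.173, 2.138, -2.138]
force: [0.2, 0.0, 0.1]
opening: 0.0497
67.5 [0,-3.9,8.6]
71.5 [0,-3.3,8.8]
75.5 [0,-2.7,9.0]
79.5 [0,-2.0,9.2]
83.5 [0,-1.4,9.3]
87.5 [0,-0.7,9.4]
91.5 [0,-0.1,9.4]
95.5 [0,0.6,9.4]
99.5 [0,1.2,9.3]
103.5 [0,1.9,9.2]
107.5 [0,2.5,9.1]
111.5 [0,3.1,8.9]
115.5 [0,3.8,8.6]
119.5 [0,4.4,8.4]
123.5 [0,4.9,8.0]
127.5 [0,5.5,7.7]
131.5 [0,6.0,7.3]
135.5 [0,6.5,6.8]
139.5 [0,6.9,6.4]
143.5 [0,7.4,5.9]
145.5 [0,3.8,2.7]
147.5 [0,3.9,2.6]
149.5 [0,4.0,2.5]
151.5 [0,4.1,2.3]
153.5 [0,4.2,2.2]
155.5 [0,4.3,2.0]
157.5 [0,4.3,1.9]
159.5 [0,4.4,1.7]
161.5 [0,4.4,1.6]
```

View pics/scc2.png

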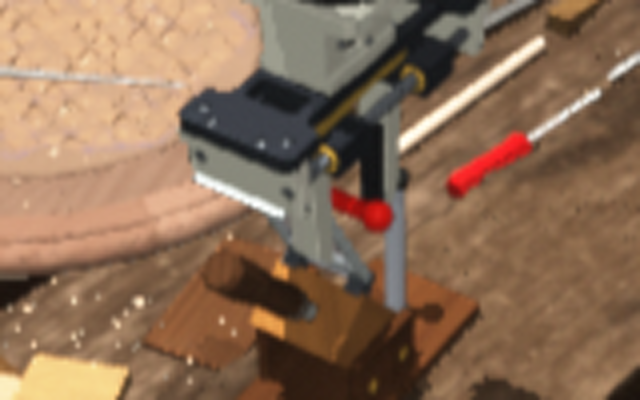

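View pics/wrist2.png

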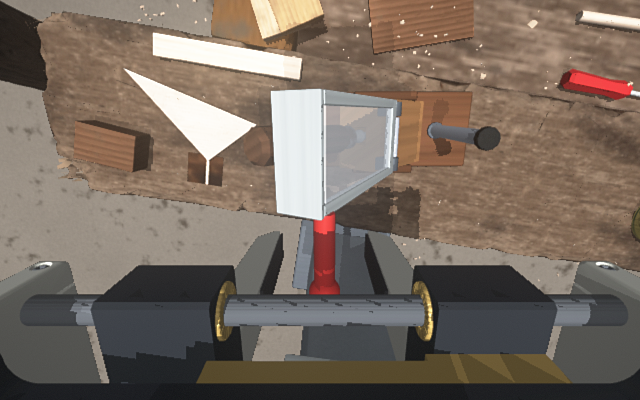

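Peg (red, column ~324 in the wrist view) lies centred between the fingers (283 and 365). I'll close gently on it.

```bash
python3 -m inch '[[[0,0,0,0,0,0],[0,0,0,0,0,0],[0,0,0,0,0,0],[0,0,0,0,0,0],[0,0,0,0,0,0],[0,0,0,0,0,0]]]' 0 10
```

```text
t: 4.75
tool_pos: [0.4732, 0.1453, 0.2247]
orientation: [-0.172, 2.138, -2.138]
force: [0.1, 0.5, 0.5]
opening: 0.0117
```

```bash
python3 -m inch '[[[0,-3.9,8.6,0,0,0],[0,-3.3,8.8,0,0,0],[0,-2.7,9,0,0,0],[0,-2,9.2,0,0,0],[0,-1.4,9.3,0,0,0],[0,-0.7,9.4,0,0,0],[0,-0.1,9.4,0,0,0],[0,0,0,0,0,0]]]'
python3 - <<'E'
from h import *
for n in ("scene","wrist"):
    c=cam(n); cv2.imwrite(f"pics/{n}3.png",c["image"])
a=cv2.imread('pics/scene3.png')[150:250,220:380]; cv2.imwrite('pics/scc3.png',cv2.resize(a,None,fx=4,fy=4,interpolation=cv2.INTER_CUBIC))
E
```

```text
t: 5.75
tool_pos: [0.4836, 0.0814, 0.2386]
orientation: [-0.171, 2.137, -2.139]
force: [0.9, -1.0, 2.8]
opening: 0.0113
```

View pics/scc3.png

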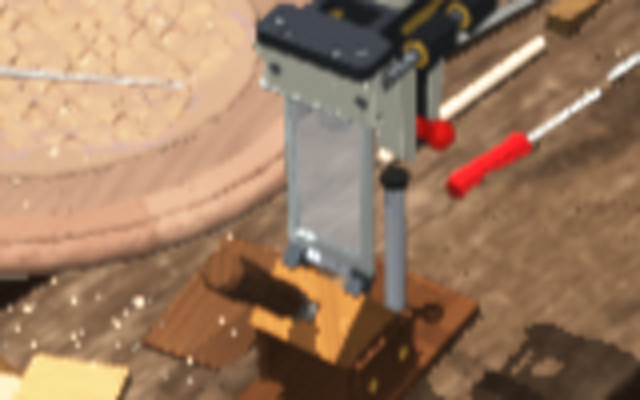

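The guard follows (panel upright at about (330,180), peg still in the jaws at (415,130)); forces are low. Continuing.

```bash
python3 -m inch '[[[0,0.6,9.4,0,0,0],[0,1.2,9.3,0,0,0],[0,1.9,9.2,0,0,0],[0,2.5,9.1,0,0,0],[0,3.1,8.9,0,0,0],[0,3.8,8.6,0,0,0],[0,4.4,8.4,0,0,0],[0,4.9,8,0,0,0]]]'
python3 -m inch '[[[0,5.5,7.7,0,0,0],[0,6,7.3,0,0,0],[0,6.5,6.8,0,0,0],[0,6.9,6.4,0,0,0],[0,5,4,0,0,0],[0,2.4,1.9,0,0,0],[0,0,0,0,0,0]]]'
python3 - <<'E'
from h import *
for n in ("scene","wrist"):
    c=cam(n); cv2.imwrite(f"pics/{n}4.png",c["image"])
a=cv2.imread('pics/scene4.png')[150:250,220:380]; cv2.imwrite('pics/scc4.png',cv2.resize(a,None,fx=4,fy=4,interpolation=cv2.INTER_CUBIC))
E
```

```text
t: 6.85
tool_pos: [0.4947, 0.0119, 0.2159]
orientation: [-0.173, 2.138, -2.138]
force: [-0.5, 1.2, 1.0]
opening: 0.0116
t: 7.72
tool_pos: [0.5002, -0.0214, 0.1838]
orientation: [-0.172, 2.138, -2.138]
force: [-0.5, -0.3, -0.6]
opening: 0.0114
```

View pics/scc4.png

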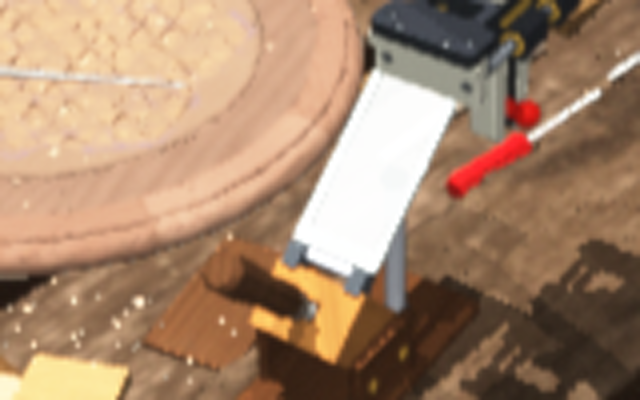

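View pics/wrist4.png

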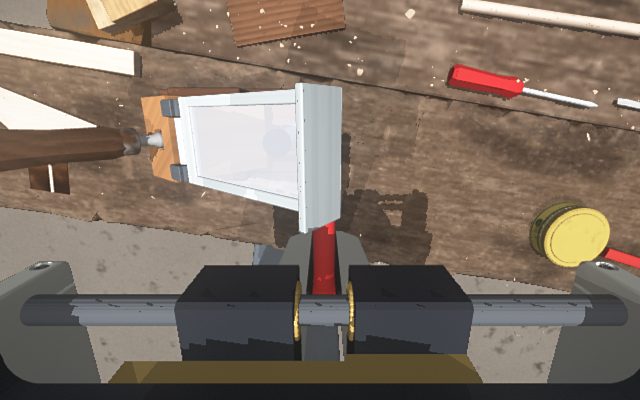

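```bash
python3 -m inch '[[[0,3.8,2.7,0,0,0],[0,3.9,2.6,0,0,0],[0,4,2.5,0,0,0],[0,4.1,2.3,0,0,0],[0,4.2,2.2,0,0,0],[0,4.3,2,0,0,0],[0,0,0,0,0,0]]]'
python3 -m inch '[[[0,2.2,0.9,0,0,0],[0,2.2,0.9,0,0,0],[0,0,0,0,0,0]]]'
```

```text
t: 8.7
tool_pos: [0.5025, -0.0357, 0.1594]
orientation: [-0.172, 2.137, -2.138]
force: [0.0, -2.1, 0.1]
opening: 0.0117
t: 9.07
tool_pos: [0.5029, -0.0375, 0.1553]
orientation: [-0.172, 2.137, -2.138]
force: [0.3, -4.2, 1.0]
opening: 0.0116
```

```bash
python3 -m inch '[[[0,1.5,-1.5,0,0,0],[0,1.5,0,0,0,0],[0,1.5,0,0,0,0],[0,0,0,0,0,0]]]'
python3 - <<'E'
from h import *
for n in ("scene","wrist"):
    c=cam(n); cv2.imwrite(f"pics/{n}5.png",c["image"])
a=cv2.imread('pics/scene5.png')[150:250,220:380]; cv2.imwrite('pics/scc5.png',cv2.resize(a,None,fx=4,fy=4,interpolation=cv2.INTER_CUBIC))
E
```

```text
t: 9.57
tool_pos: [0.5032, -0.0386, 0.152]
orientation: [-0.17, 2.132, -2.143]
force: [-1.9, -17.0, 4.3]
opening: 0.0116
```

View pics/scc5.png

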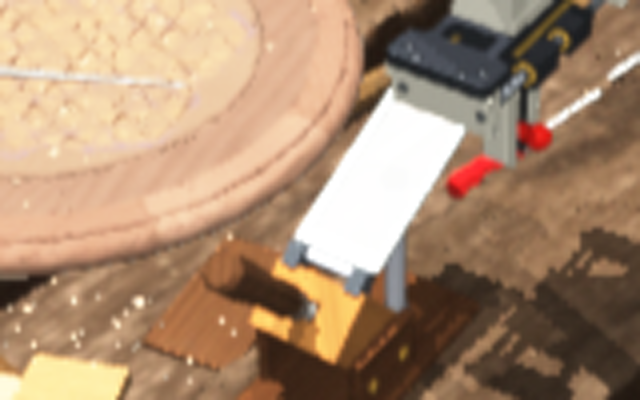

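View pics/wrist5.png

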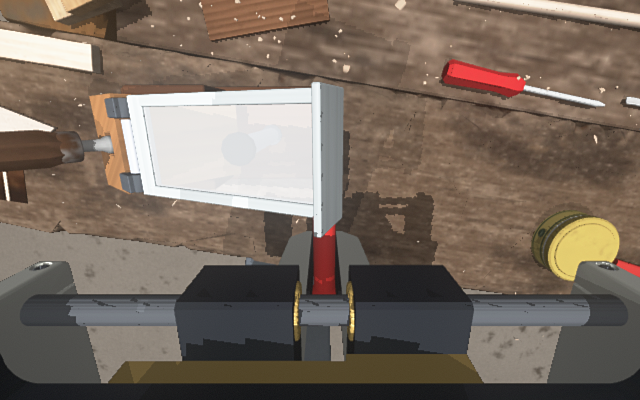

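```bash
python3 -m inch '[[[0,0,1.5,0,0,0],[0,0,1.5,0,0,0],[0,0,0,0,0,0]]]'
python3 -m inch '[[[0,1.5,0.5,0,0,0],[0,1.5,0,0,0,0],[0,0,0,0,0,0]]]'
```

```text
t: 10.05
tool_pos: [0.5032, -0.0391, 0.1511]
orientation: [-0.172, 2.137, -2.138]
force: [-1.4, -5.9, 2.9]
opening: 0.0117
t: 10.42
tool_pos: [0.5034, -0.0402, 0.1482]
orientation: [-0.171, 2.135, -2.14]
force: [-0.7, -9.0, 2.0]
opening: 0.0117
```

```bash
python3 - <<'E'
from h import *
np.set_printoptions(precision=4,suppress=True)
for n in ("scene","wrist","top"):
    c=cam(n); cv2.imwrite(f"pics/{n}6.png",c["image"])
a=cv2.imread('pics/scene6.png')[150:230,260:388]; b=cv2.imread('pics/top6.png')[180:270,260:404];
cv2.imwrite('pics/c6.png',np.hstack([cv2.resize(a,(400,250),interpolation=cv2.INTER_CUBIC),cv2.resize(b,(400,250),interpolation=cv2.INTER_CUBIC)]))
E
```

```text
(no output)
```

View pics/c6.png

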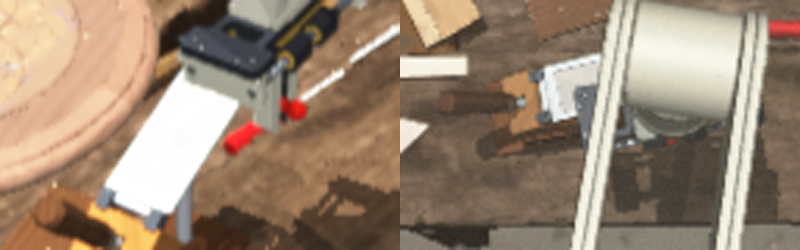

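View pics/wrist6.png

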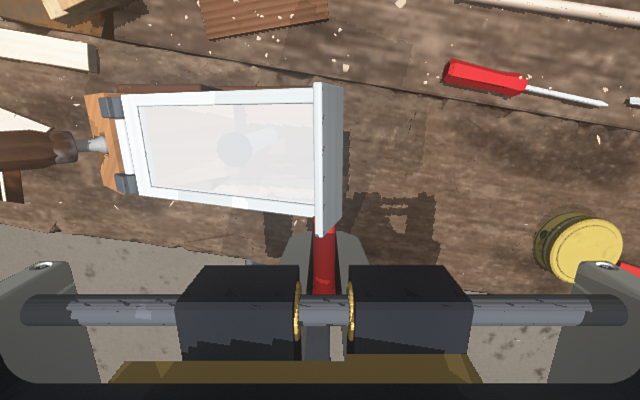

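```bash
python3 - <<'E'
from h import *
np.set_printoptions(precision=4,suppress=True)
yaw=np.radians(9.2);ex=np.array([np.cos(yaw),np.sin(yaw),0]);ey=np.array([-ex[1],ex[0],0]);O=np.array([.537,.0948,0])
L=lambda P:np.array([(P-O)@ex,(P-O)@ey,P[2]])
s=cam('scene'); hsv=cv2.cvtColor(s['image'],cv2.COLOR_BGR2HSV)
m=((hsv[...,0]<6)|(hsv[...,0]>174))&(hsv[...,1]>170)&(hsv[...,2]>90)
sub=m[178:192,346:362]; ys,xs=np.nonzero(sub); p=(xs.mean()+346,ys.mean()+178); print(p,len(xs)); print(sub.astype(int))
for q in (p,(354.2,184.7)):
  o,d=ray(s,q); k=(-.0765-(o-O)@ex)/(d@ex); print(L(o+k*d))
E
```

```text
(np.float64(353.4146341463415), np.float64(184.3170731707317)) 41
[[0 0 0 0 0 0 0 0 0 0 0 0 0 0 0 0]
 [0 0 0 0 0 0 0 0 0 0 0 0 0 0 0 0]
 [0 0 0 0 0 0 0 0 0 0 0 0 0 0 0 0]
 [0 0 0 0 1 0 0 0 0 0 0 0 0 0 0 0]
 [0 0 0 0 1 1 1 1 1 0 0 0 0 0 0 0]
 [0 0 0 0 1 1 1 1 1 1 1 1 0 0 0 0]
 [0 0 0 0 1 1 1 1 1 1 1 1 0 0 0 0]
 [0 0 0 0 1 1 1 1 1 1 1 1 0 0 0 0]
 [0 0 0 0 0 1 1 1 1 1 1 1 0 0 0 0]
 [0 0 0 0 0 0 0 1 1 1 1 0 0 0 0 0]
 [0 0 0 0 0 0 0 0 0 0 0 0 0 0 0 0]
 [0 0 0 0 0 0 0 0 0 0 0 0 0 0 0 0]
 [0 0 0 0 0 0 0 0 0 0 0 0 0 0 0 0]
 [0 0 0 0 0 0 0 0 0 0 0 0 0 0 0 0]]
[-0.0765 -0.1225  0.1675]
[-0.0765 -0.1269  0.1633]
```

```bash
python3 -m inch '[[[0,0,0,0,0,0],[0,0,0,0,0,0],[0,0,0,0,0,0]]]' 50
python3 -m inch '[[[0,-15,0,0,0,0],[0,-30,0,0,0,0],[0,-40,0,0,0,0],[0,-40,0,0,0,0],[0,-10,0,0,0,0]]]'
python3 -m inch '[[[20,0,-30,0,-0.18,0],[20,0,-30,0,-0.18,0],[0,0,0,0,-0.18,0],[0,0,0,0,-0.18,0],[0,0,0,0,-0.18,0],[0,0,0,0,-0.18,0],[0,0,0,0,-0.18,0],[0,0,0,0,-0.18,0]]]'
python3 -m inch '[[[0,0,0,0,-0.131,0],[0,0,0,0,0,0]]]' 60
python3 - <<'E'
from h import *
np.set_printoptions(precision=4,suppress=True)
print(monitor.read_state()['q'],Rt())
for n in ("scene","wrist","top"):
    c=cam(n); cv2.imwrite(f"pics/{n}7.png",c["image"])
a=cv2.imread('pics/scene7.png')[150:270,230:390]; cv2.imwrite('pics/scc7.png',cv2.resize(a,None,fx=5,fy=5,interpolation=cv2.INTER_CUBIC))
E
```

```text
t: 11.0
tool_pos: [0.503, -0.0386, 0.1476]
orientation: [-0.173, 2.138, -2.137]
force: [-0.3, 0.2, -0.5]
opening: 0.0371
t: 11.62
tool_pos: [0.5046, -0.0393, 0.2873]
orientation: [-0.165, 2.133, -2.136]
force: [-0.1, -0.9, -0.7]
opening: 0.0497
t: 12.62
tool_pos: [0.4493, 0.009, 0.2822]
orientation: [-1.227, 1.184, -1.182]
force: [0.4, 0.4, 0.4]
opening: 0.05
t: 12.88
tool_pos: [0.4494, 0.009, 0.2823]
orientation: [-1.281, 1.091, -1.09]
force: [-0.0, -1.0, -0.4]
opening: 0.0596
[-0.0943 -0.3016  1.7953  0.0001  1.6489 -0.2545] [[ 0.1595 -0.001   0.9872]
 [-0.9872  0.0002  0.1595]
 [-0.0003 -1.     -0.0009]]
```

View pics/scc7.png

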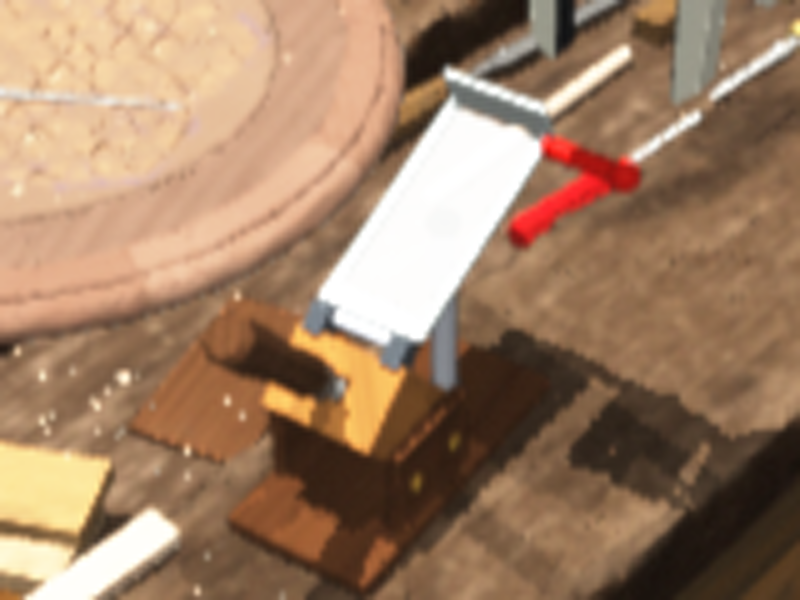

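View pics/wrist7.png

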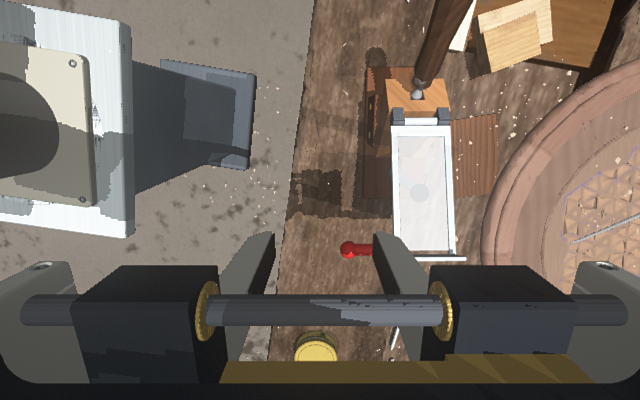

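View pics/top7.png

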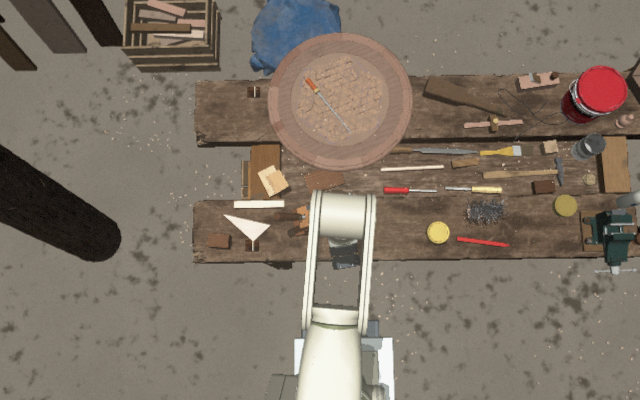

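```bash
python3 - <<'E'
from h import *
np.set_printoptions(precision=4,suppress=True)
yaw=np.radians(9.2);ex=np.array([np.cos(yaw),np.sin(yaw),0]);ey=np.array([-ex[1],ex[0],0]);O=np.array([.537,.0948,0])
L=lambda P:np.array([(P-O)@ex,(P-O)@ey,P[2]])
s=cam('scene');w=cam('wrist')
print('ball',L(tri(w,(349.5,249.7),s,(354.2,184.8))[0]))
# panel corners in wrist
print('mouth', L(plane(w,(417.5,96),.097)),L(plane(s,(230+338/5,150+390/5),.097)))
a=cv2.imread('pics/top7.png')[190:250,260:340]; a=cv2.resize(a,None,fx=5,fy=5,interpolation=cv2.INTER_CUBIC)
b=cv2.imread('pics/wrist7.png')[0:150,340:500]; b=cv2.resize(b,None,fx=2.5,fy=2,interpolation=cv2.INTER_CUBIC)
cv2.imwrite('pics/c7.png',np.hstack([a,b]))
E
```

```text
ball [-0.0735 -0.131   0.1588]
mouth [0.0033 0.0249 0.097 ] [-0.0055  0.0289  0.097 ]
```

View pics/c7.png

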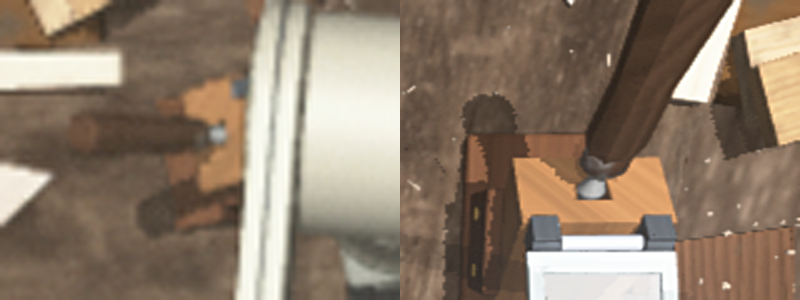

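```bash
python3 - <<'E'
from h import *
np.set_printoptions(precision=4,suppress=True)
yaw=np.radians(9.2);ex=np.array([np.cos(yaw),np.sin(yaw),0]);ey=np.array([-ex[1],ex[0],0]);O=np.array([.537,.0948,0])
L=lambda P:np.array([(P-O)@ex,(P-O)@ey,P[2]])
s=cam('scene');w=cam('wrist');t=cam('top')
print('up',[L(x) for x in (plane(t,(276.3,216.2),.190),plane(s,(275.4,216),.190))],tri(t,(276.3,216.2),s,(275.4,216)))
print('low',[L(x) for x in (plane(t,(301,216.6),.112),plane(s,(295.6,226),.112),plane(w,(340+210/2.5,80),.112))],tri(t,(301,216.6),s,(295.6,226)))
# silhouettes of handle in the wrist: centre at rows
print('wrist mid',[L(plane(w,(340+x/2.5,y/2),z)) for x,y,z in ((630,110,.125),)])
E
```

```text
up [array([0.0037, 0.1029, 0.19  ]), array([0.001 , 0.1015, 0.19  ])] (array([0.523 , 0.196 , 0.1901]), np.float64(0.0029479212647093157))
low [array([0.0022, 0.033 , 0.112 ]), array([-0.0067,  0.0382,  0.112 ]), array([0.0042, 0.0399, 0.112 ])] (array([0.5331, 0.1266, 0.1035]), np.float64(0.005123284139940248))
wrist mid [array([0.1615, 0.0612, 0.125 ])]
```

```bash
python3 -m inch '[[[-22,0,25.5,0,0,0],[-22,0,25.5,0,0,0],[-22,0,25.5,0,0,0],[-23,0,25.5,0,0,0],[0,0,0,0,0,0.131],[0,0,0,0,0,0.131],[0,0,0,0,0,0.131],[0,0,0,0,0,0.131]]]'
python3 -m inch '[[[0,0,0,0,0,0]]]'
python3 - <<'E'
from h import *
np.set_printoptions(precision=4,suppress=True)
yaw=np.radians(9.2);ex=np.array([np.cos(yaw),np.sin(yaw),0]);ey=np.array([-ex[1],ex[0],0]);O=np.array([.537,.0948,0])
M=np.array([ex,ey,[0,0,1]])
L=lambda P:M@(P-O)
st=monitor.read_state()
print(st['q'],L(st['tool_pos']),'\n',M@Rt())
for n in ("scene","wrist","top"):
    c=cam(n); cv2.imwrite(f"pics/{n}8.png",c["image"])
E
```

```text
t: 14.28
tool_pos: [0.5365, 0.1129, 0.2835]
orientation: [-0.912, 1.329, -0.689]
force: [0.2, -0.6, -1.1]
opening: 0.0599
t: 14.4
tool_pos: [0.5359, 0.1113, 0.281]
orientation: [-0.915, 1.334, -0.693]
force: [-0.5, 0.2, -0.5]
opening: 0.06
[-0.2154  0.049   1.5661  0.4904  1.7182 -0.3457] [0.0016 0.0165 0.281 ] 
 [[-0.0048 -0.0014  1.    ]
 [-0.8652  0.5014 -0.0034]
 [-0.5014 -0.8652 -0.0036]]
```

View pics/wrist8.png

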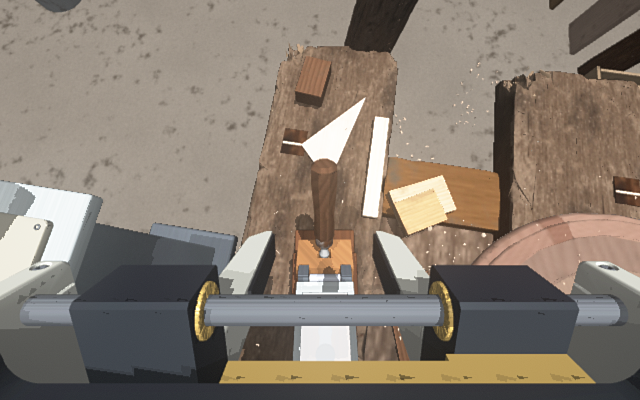

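View pics/scene8.png

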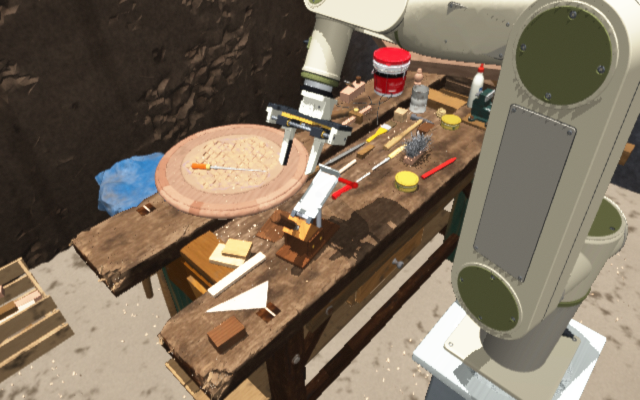

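```bash
python3 -m inch '[[[11,0,0,0,0,0],[11,20,0,0,0,0],[0,25,0,0,0,0],[0,25,0,0,0,0],[0,25,0,0,0,0],[0,15,0,0,0,0],[0,0,0,0,0,0]]]'
python3 - <<'E'
from h import *
np.set_printoptions(precision=4,suppress=True)
for n in ("scene","wrist","top"):
    c=cam(n); cv2.imwrite(f"pics/{n}9.png",c["image"])
a=cv2.imread('pics/scene9.png')[130:270,230:390]; cv2.imwrite('pics/scc9.png',cv2.resize(a,None,fx=4,fy=4,interpolation=cv2.INTER_CUBIC))
E
```

```text
t: 15.42
tool_pos: [0.5291, 0.1492, 0.1749]
orientation: [-0.918, 1.33, -0.69]
force: [-0.6, -0.1, 0.7]
opening: 0.0602
```

View pics/wrist9.png

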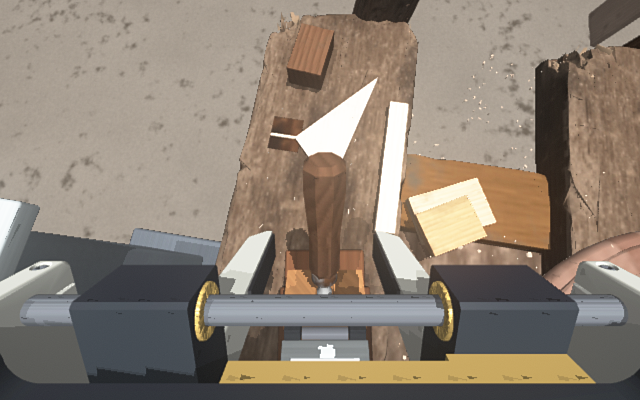

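View pics/scc9.png

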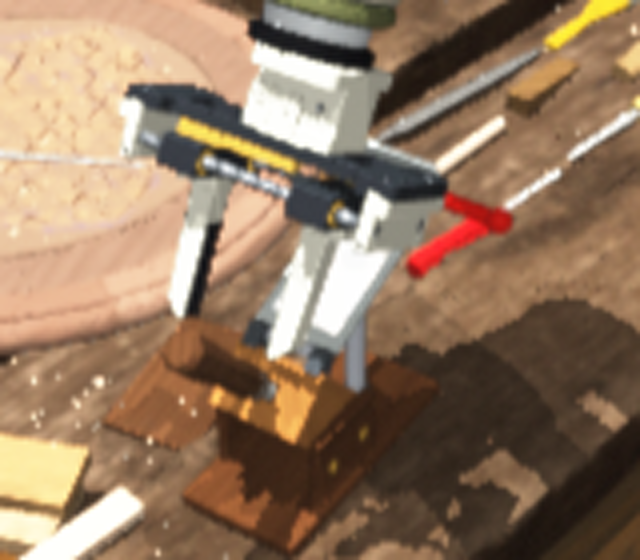

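```bash
python3 -m inch '[[[2,10,0,0,0,0],[0,10,0,0,0,0],[0,10,0,0,0,0],[0,10,0,0,0,0],[0,0,0,0,0,0]]]'
python3 - <<'E'
from h import *
for n in ("scene","wrist","top"):
    c=cam(n); cv2.imwrite(f"pics/{n}10.png",c["image"])
a=cv2.imread('pics/scene10.png')[130:270,230:390]; cv2.imwrite('pics/scc10.png',cv2.resize(a,None,fx=4,fy=4,interpolation=cv2.INTER_CUBIC))
E
```

```text
t: 16.2
tool_pos: [0.5265, 0.1672, 0.1398]
orientation: [-0.917, 1.33, -0.69]
force: [-1.0, -0.4, 0.2]
opening: 0.0597
```

View pics/wrist10.png

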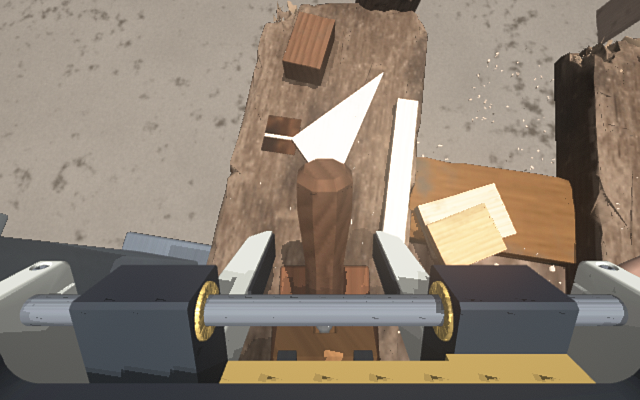

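View pics/scc10.png

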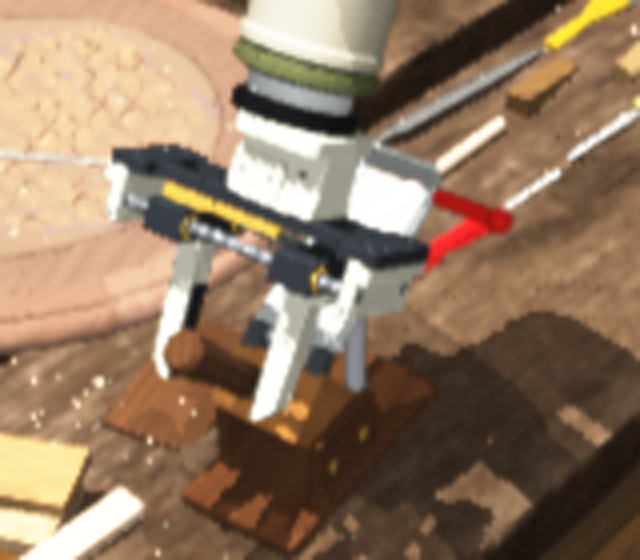

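```bash
python3 -m inch '[[[0,0,0,0,0,0],[0,0,0,0,0,0],[0,0,0,0,0,0],[0,0,0,0,0,0],[0,0,0,0,0,0],[0,0,0,0,0,0]]]' 0 40
```

```text
t: 17.1
tool_pos: [0.5274, 0.1667, 0.141]
orientation: [-0.916, 1.328, -0.692]
force: [0.6, 0.3, 0.6]
opening: 0.024
```

```bash
python3 -m inch '[[[-4.7,-1.7,0,0,0,0],[-9.4,-3.4,0,0,0,0],[-9.4,-3.4,0,0,0,0],[0,0,0,0,0,0]]]'
```

```text
t: 17.6
tool_pos: [0.5252, 0.1832, 0.1613]
orientation: [-0.916, 1.326, -0.691]
force: [-0.8, -0.1, -0.8]
opening: 0.0233
```

```bash
python3 -m inch '[[[-9.4,-3.4,0,0,0,0],[-9.4,-3.4,0,0,0,0],[-9.4,-3.4,0,0,0,0],[-9.4,-3.4,0,0,0,0],[-9.4,-3.4,0,0,0,0],[-9.4,-3.4,0,0,0,0],[-9.4,-3.4,0,0,0,0],[0,0,0,0,0,0]]]'
python3 - <<'E'
from h import *
for n in ("scene","wrist","top"):
    c=cam(n); cv2.imwrite(f"pics/{n}11.png",c["image"])
a=cv2.imread('pics/scene11.png')[110:270,220:400]; cv2.imwrite('pics/scc11.png',cv2.resize(a,None,fx=3.7,fy=3.7,interpolation=cv2.INTER_CUBIC))
E
```

```text
t: 18.6
tool_pos: [0.5178, 0.2275, 0.2145]
orientation: [-0.916, 1.327, -0.691]
force: [-0.6, -0.1, -0.3]
opening: 0.024
```

View pics/scc11.png

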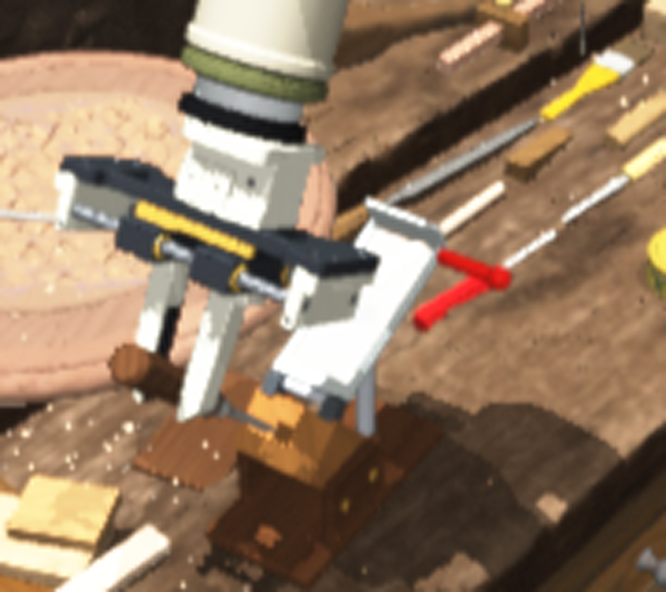

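```bash
python3 -m inch '[[[-9.4,-3.4,0,0,0,0],[-18.8,-6.8,0,0,0,0],[-18.8,-6.8,0,0,0,0],[-18.8,-6.8,0,0,0,0],[-9.4,-3.4,0,0,0,0],[0,0,0,0,0,0]]]'
python3 -m inch '[[[0,0,0,0,0,-0.06],[0,0,0,0,0,-0.11],[0,0,0,0,0,-0.11],[0,0,0,0,0,-0.11],[0,0,0,0,0,-0.11],[0,0,0,0,0,-0.11],[0,0,0,0,0,-0.11],[0,0,0,0,0,-0.11]]]'
python3 -m inch '[[[0,0,0,0,0,-0.03],[0,0,0,0,0,0],[0,0,0,0,0,0]]]'
python3 - <<'E'
from h import *
for n in ("scene","wrist","top"):
    c=cam(n); cv2.imwrite(f"pics/{n}12.png",c["image"])
a=cv2.imread('pics/scene12.png')[80:260,200:400]; cv2.imwrite('pics/scc12.png',cv2.resize(a,None,fx=3.3,fy=3.3,interpolation=cv2.INTER_CUBIC))
E
```

```text
t: 19.5
tool_pos: [0.5094, 0.2785, 0.2757]
orientation: [-0.916, 1.326, -0.691]
force: [-0.5, -0.5, -0.4]
opening: 0.0238
t: 20.5
tool_pos: [0.5093, 0.2775, 0.2743]
orientation: [-1.483, 0.91, -1.318]
force: [-0.0, 0.4, -0.9]
opening: 0.0241
t: 20.88
tool_pos: [0.5096, 0.2772, 0.2749]
orientation: [-1.498, 0.894, -1.337]
force: [0.2, 0.3, -0.8]
opening: 0.0242
```

View pics/scc12.png

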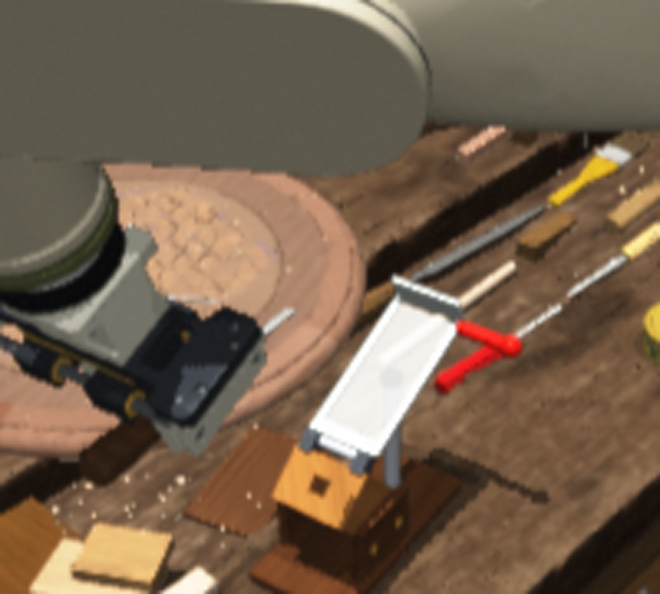

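View pics/wrist12.png

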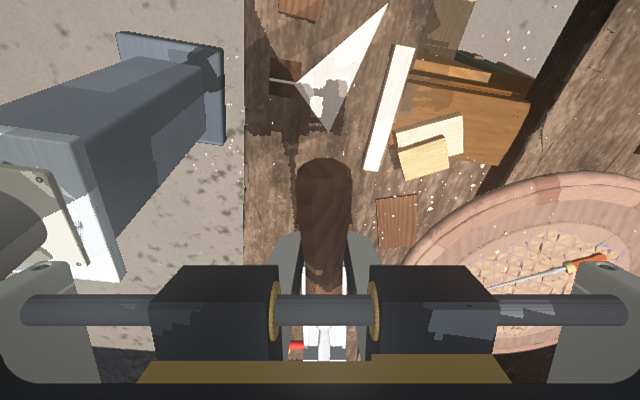

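View pics/top12.png

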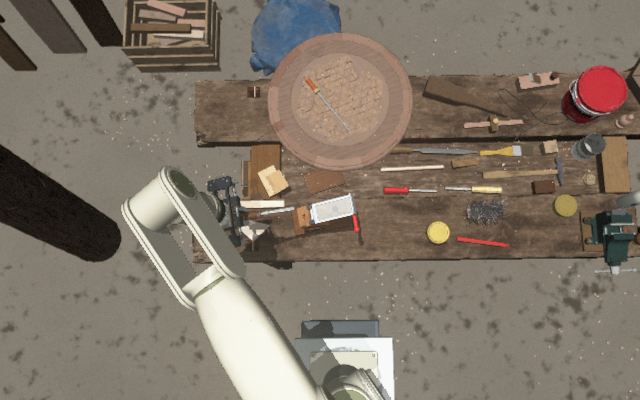

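```bash
python3 - <<'E'
from h import *
np.set_printoptions(precision=4,suppress=True)
s=cam('scene');t=cam('top')
st=monitor.read_state();R=Rt();print(st['q'],'handle~',st['tool_pos']-.011*R[:,1])
h=st['tool_pos']-.011*R[:,1]
tool=R.T@(R@[1,0,0]); 
a=t['image'][195:250,220:310]; b=s['image'][150:240,200:310]
cv2.imwrite('pics/c13.png',np.hstack([cv2.resize(a,(500,306),interpolation=cv2.INTER_CUBIC),cv2.resize(b,(300,245),interpolation=cv2.INTER_CUBIC)[:245]] if 0 else [cv2.resize(a,(420,257),interpolation=cv2.INTER_CUBIC),cv2.resize(b,(314,257),interpolation=cv2.INTER_CUBIC)]))
# predicted level gouge
yaw=np.radians(9.2);ey=np.array([-np.sin(yaw),np.cos(yaw),0])
print('pred tip px',proj(s,[h-.146*ey]),proj(t,[h-.146*ey]),'pred end',proj(s,[h+.056*ey]))
E
```

```text
[ 0.6001  0.2039  1.3559 -0.3061  1.7215  0.4152] handle~ [0.509  0.2809 0.2856]
pred tip px [[288.4468 169.0494]] [[293.8649 207.8279]] pred end [[226.2951 220.9471]]
```

View pics/c13.png

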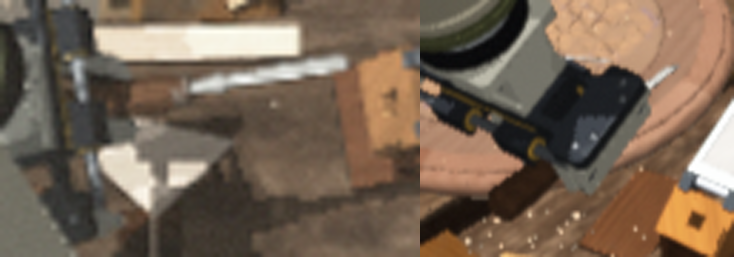

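```bash
python3 - <<'E'
from h import *
np.set_printoptions(precision=4,suppress=True)
s=cam('scene');t=cam('top')
p,e=tri(t,(293.9,207.8),s,(288.3,174.5)); print(p,e)
st=monitor.read_state();h=st['tool_pos']-.011*Rt()[:,1]
v=h-p; print(np.linalg.norm(v),'lean deg',np.degrees(np.arcsin(v[2]/np.linalg.norm(v))))
# scene only: tip on the vertical gouge plane at lean angle
ey=np.array([-np.sin(np.radians(9.2)),np.cos(np.radians(9.2)),0])
for d in (0,2,4,6,8,10):
    a=np.radians(d); g=ey*np.cos(a)+np.array([0,0,np.sin(a)]); print(d,proj(s,[h-.146*g,h+.056*g]).ravel(),proj(t,[h-.146*g])[0])
E
```

```text
[0.5345 0.1374 0.2698] 0.0016698826506020975
0.14687426805777698 lean deg 6.107080575120804
0 [288.4142 169.1631 226.2493 221.0852] [293.7872 207.8795]
2 [288.4995 171.0258 226.1205 220.3322] [293.8957 208.1896]
4 [288.5371 172.9139 226.0159 219.5578] [293.9415 208.5079]
6 [288.5273 174.8254 225.9356 218.7627] [293.9251 208.8341]
8 [288.4706 176.7587 225.8799 217.9482] [293.8471 209.1677]
10 [288.3674 178.7119 225.8489 217.1153] [293.7083 209.5081]
```

```bash
python3 -m inch '[[[0,0,0,0,0,-0.05],[0,0,0,0,0,-0.05],[0,0,0,0,0,0],[0,0,0,0,0,0],[0,0,0,0,0,0],[0,0,0,0,0,0]]]'
python3 - <<'E'
from h import *
np.set_printoptions(precision=4,suppress=True)
for n in ("scene","top","wrist"):
    c=cam(n); cv2.imwrite(f"pics/{n}14.png",c["image"])
s=cam('scene');t=cam('top')
st=monitor.read_state();h=st['tool_pos']-.011*Rt()[:,1]; print('handle',h,st['dq'],st['opening'])
ey=np.array([-np.sin(np.radians(9.2)),np.cos(np.radians(9.2)),0])
for d in (-4,0,4): 
    a=np.radians(d); g=ey*np.cos(a)+np.array([0,0,np.sin(a)]); print(d,proj(s,[h-.146*g]).ravel(),proj(t,[h-.146*g])[0])
a=t['image'][195:250,220:310]; b=s['image'][150:240,200:310]
cv2.imwrite('pics/c14.png',np.hstack([cv2.resize(a,(420,257),interpolation=cv2.INTER_CUBIC),cv2.resize(b,(314,257),interpolation=cv2.INTER_CUBIC)]))
# bystander drift: top views start vs now
A=cv2.imread('pics/top0.png').astype(int);B=t['image'].astype(int)
hsvA=cv2.cvtColor(A.astype(np.uint8),cv2.COLOR_BGR2HSV);hsvB=cv2.cvtColor(t['image'],cv2.COLOR_BGR2HSV)
for nm,sl in (('tin',np.s_[218:246,424:453]),):
    for H in (hsvA,hsvB):
        m=(H[sl][...,0]>18)&(H[sl][...,0]<35)&(H[sl][...,1]>130); y,x=np.nonzero(m); print(nm,x.mean(),y.mean())
E
```

```text
t: 21.98
tool_pos: [0.5095, 0.2776, 0.2751]
orientation: [-1.561, 0.827, -1.409]
force: [-0.7, -0.2, -1.4]
opening: 0.0241
handle [0.5086 0.2824 0.2848] [ 0.0019  0.0017 -0.0008  0.0016  0.0007  0.0001] 0.023642235292303408
-4 [287.7966 166.0491] [292.9545 207.4265]
0 [288.1142 169.689 ] [293.365  208.0187]
4 [288.239 173.438] [293.5223 208.6459]
tin nan nan
tin nan nan<stdin>:17: RuntimeWarning: Mean of empty slice.
  ret = ret.dtype.type(ret / rcount)
```

View pics/c14.png

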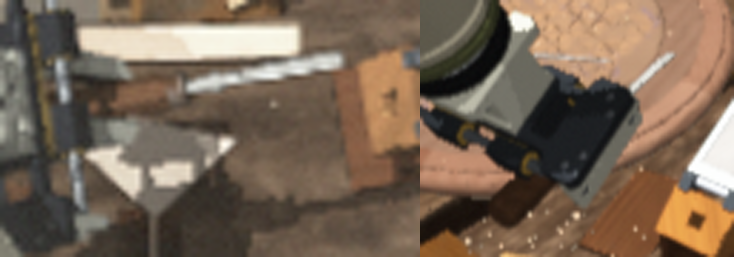

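View pics/scene14.png

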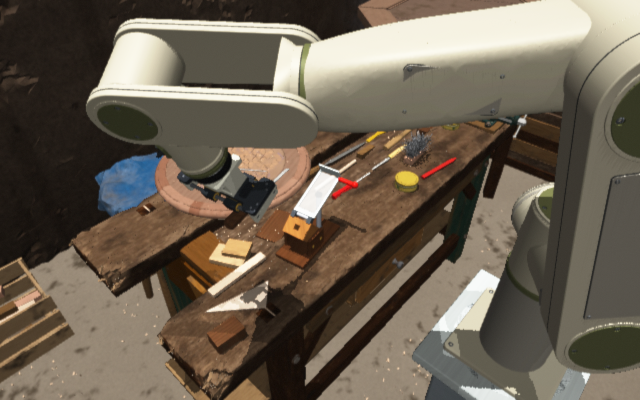

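The scene view puts the tip at about (289,169), within a degree of the position predicted for a level gouge. The guard is still open, and the tin (406,181), strip (237,273) and offcut (226,333) are where they started. Handing in.

```bash
python3 - <<'E'
from plant import robot
print(robot.close_job())
E
```

```text
the job is handed in; nothing more can be done
None
```

The job is handed in at about 22 s, with the gripper holding the gouge level and still above the bench. No verdict was reported, so what follows is from my own last checks.

- **Guard:** I gripped the red peg and swung the guard over, commanding about 0.3 rad/s over the last stretch onto the post. Triangulation put the peg's ball close to its fully-open position, and the last picture shows the guard still open. One force reading reached 17 N at the peg near the stop because I was pulling slightly inward. I eased it before letting go.
- **Gouge:** I gripped the handle at 40 N and drew the gouge straight out along the socket, with wrist forces near zero at each reading. My first levelling left the tip about 6° low, so I turned it a further 0.1 rad. The final pictures show it within about 1–2° of level, with the handle's centre at about 285 mm and the tip at about the same height. The joints were essentially still, the finger opening was steady at 24 mm, and the gouge was clear of the stand.
- **Bystanders:** The tin, offcut and strip looked unmoved by eye in the scene picture. My colour-mask check on the tin found no pixels, so there is no number behind that.

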